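# Uncouple the actuator link from the valve lever and hold it clear

### The arm

A 6-joint arm with a two-finger parallel gripper is mounted at the origin on the work surface. World frame = base frame: x ahead of the robot, y to its left, z up, the work surface at z = 0. Lengths are in m, angles in rad, forces in N, time in s.
With the tool pointing down it reaches from about 0.25 to 0.775 m from the base axis. Payload 4 kg.
Tool frame: the origin (TCP) lies midway between the tips of the shut fingers; the grasp point (between the pads) lies 19 mm behind it (robot.pinch_z is the distance from the TCP to the grasp point, in m); x points along the fingers, y is the direction in which the jaws open and shut, and the axes are right-handed (so a half turn about x gives the same grasp; the last joint's range is limited). The gripper opens to 94 mm and grips with 3 to 60 N. Pads are 16 mm wide; open, the fingers measure 119 mm over their backs; the gripper's body (75 mm by 177 mm) begins 78 mm behind the grasp point.
Start: joints at [-1.275, 0.087, 1.371, -0, 1.684, -0.103], TCP at [0.214, -0.507, 0.206] pointing down, gripper open.
Joint ranges: [-3.1, 3.1], [-0.76, 2.03], [0.27, 2.55], [-1.08, 4.22], [0.17, 2.65], [-2.57, 2.57]. Speed limits (rad/s): [2.79, 2.79, 3.14, 3.14, 3.14, 3.14].

### API

Orientations are given as [roll, pitch, yaw] about the fixed x, y, z axes, in that order (R = Rz(yaw) Ry(pitch) Rx(roll)).
In Python, from bench import robot, imaging gives the robot as it stands. The module is installed in compiled form; this text tells all that it offers.
- The arm moves only by the tool drive_tool, never from a script. Its argument "commands" is a list that holds one entry, the list of rows, each a list of 4 numbers: the shift along the tool's x, y, z as a fraction of full scale, then the turn about the tool's x as a fraction of full scale. A call has 1 to 20 rows; each row shifts and turns the commanded pose from where the row before left it, along the tool's axes as they then stand; what a row does not reach is not made up. Full scale, the value 1, is 0.25 m for a shift and 360 degrees for a turn. A row lasts 1/10 s, in which the tool goes at most 50 mm and 8.59 degrees, less where a joint would pass 70% of its speed; a pose out of reach is approached as far as the arm can. A call with a number of a shift or a turn outside -1 to 1 is refused whole. A call with a gripper value outside its range is refused whole. "grip" is the opening, from 0 (shut) to 1 (fully open), set as the call begins (left out, the last holds). The fingers move at their own pace and stop on an object; the grip force is fixed at half the most. Time passes only in rows, so rows that do not move let the fingers close. It gives the time, the measured TCP pose, the force and the opening at its end, in the units of the state.
- robot.get_obs(): the state, without advancing time (a new reading comes with each control period).
- imaging.snapshot(name): name is "scene" or "top" or "wrist"; returns a dict with "pixels" (384x512x3 uint8, red, green, blue), "z_map" (384x512 float32, m along the optical axis (not along the pixel's ray), 0 where there is no reading), "mtx" (3x3 intrinsics, pixels), "extrinsics" (4x4, takes a point from world to camera coordinates). Camera axes: x right, y up, looking along -z (the intrinsics and any distortion apply to the point x, -y, -z); pixel columns grow to the right and rows downward; lengths in m; the calibration is good to about 2 mm. A picture is of the moment at which its call begins.
- robot.close_job(): hands the job in, once; it reports no verdict.
The state is a dict: "time": time; "joint_positions": joint angles; "qvel": joint speeds; "joint_torque": joint torques, N m; "tool_pos": TCP position; "ee_rot": TCP orientation; "wrist_force": force on the tool from outside, world axes, zero at the start; "wrist_torque": the same for the moment, N m; "width": finger opening in m.
Only numpy, scipy, OpenCV 4.12 (cv2) and the standard library are available. Lean on these libraries where they do the work, as an engineer would, in place of code of your own. Each camera call takes 0.05 s, during which the arm holds its last target.

### The job

Uncouple the actuator's link from the valve lever: draw the red-headed safety pin up out of the link and stand it upright in the yellow pin cup, then pull the brass spring sleeve back along the link, away from the ball, and, keeping it back, lift the link's socket end off the ball. Finish still holding the link in the gripper, steady, with its socket at least 80 mm above the ball, and leave everything else on the bench where it lies.

Things in the scene. Friction and masses are not known exactly. Their poses are not given: they have to be found in the camera images.
- rig: The fixed valve rig: flanged steel pipe at the back (130 mm to rig +x, 118 mm high), ball valve with blue lever, actuator with blue crank; the link joins crank and lever on the robot's side. Origin on the bench under the link's middle; +y runs along the link from hinge to ball; z up. Nothing but the link, the pin and the hinge fork (145 mm) is higher than 120 mm.
- ball (a point): Centre of the 22 mm steel ball stud at the end of the valve lever, fixed, 130 mm above the bench, at rig (0, +140 mm). The link's socket covers it at the start.
- hinge (a point): Fixed point on the link's hinge axis, 130 mm above the bench, at rig (0, -140 mm). The axis is level, along rig x; the socket end swings up about it.
- link: The link: an aluminium bar 24 mm wide and high. Origin on its hinge axis; own +y runs along the bar to the socket, 280 mm away; level when coupled. It swings up only (0 to 0.8 rad), weighs 0.35 to 0.6 kg and falls back if let go. With the sleeve forward, a fork on the sleeve grips under the ball and the link cannot be lifted.
- socket (a point): Centre of the link's socket cup (36 mm across), on the link 280 mm from the hinge. It coincides with ball when coupled.
- sleeve (a joint): Slide of the brass release sleeve along the link, m: 0 = forward, locked on the ball, as at rest; grows as it is pulled towards the hinge; stop at 0.016. From 0.012 the ball is free. A spring pushes it back to the ball, 5 N at 0, 12 N at 0.016. With the pin in place it moves only 2 mm. Keep it back until the socket has risen 25 mm; then it no longer matters.
- sleeve_grip (a point): Where the brass sleeve is gripped: on its axis, mid-length of its plain part (32 mm diameter, 42 mm long, along the link), 237 mm from the hinge when forward; moves with it. At its hinge end a rim, 38 mm across and 8 mm long, keeps fingers from slipping. 60 mm free on both sides; below it only the base plate (10 mm above the bench). It can also lift the link.
- pin: The loose safety pin, 137 mm long, 0.1 kg; origin at its lower tip, z up along it. Shank 10 mm across, 75 mm long; then a 22 mm collar, a neck, and the red grip (22 mm across, 101 to 137 mm above the tip). It starts upright in a hole through the link 195 mm from the hinge, collar on the bar, tip 67 mm above the bench, just behind the sleeve; it must rise 75 mm to come free.
- pin_grip (a point): Middle of the pin's red grip, on its axis, 121 mm above the tip. The sleeve's rim beside it is 30 mm lower than this point.
- cup: The yellow pin cup, a tube fixed to the bench: 36 mm outside, 26 mm inside, 72 mm high, on a round foot 60 mm across; origin at the middle of its underside.
- cup_floor (a point): Middle of the cup's inner floor, 6 mm above the bench; the tip of the pin stands here. The inside is 66 mm deep, so the pin's collar stays 9 mm above the rim.
- cup_mouth (a point): Middle of the cup's mouth, 72 mm above the bench.
- bottle: Bystander, not to be moved: white plastic bottle, 68 mm across, 150 mm tall; origin at its underside.
- jar: Bystander, not to be moved: clear glass jar with steel lid, 72 mm across, 90 mm tall; origin at its underside.
- spanner: Bystander, not to be moved: steel spanner 200 mm long, lying flat; origin at its underside.
- flange: Bystander, not to be moved: spare steel flange ring, 92 mm across, 16 mm thick, lying flat; origin at its underside.
- gasket: Bystander, not to be moved: copper gasket ring, 66 mm across, 5 mm thick, lying flat; origin at its underside.
- bolt: Bystander, not to be moved: dark steel bolt with nut, about 65 mm long, lying down; origin at its underside.
- driver: Bystander, not to be moved: screwdriver 190 mm long, lying down; origin at its underside.

How it is judged:
On the way, in this order (a step that is already met when the one before it is completed fails the run):
1. the safety pin stands upright in the pin cup, let go, with the link still down on the ball (z of pin in the frame of cup_floor below 0.01 m and horizontal distance between pin and cup_floor below 0.014 m and angle between pin's own z axis and vertical below 0.3 rad and contact force between the fingers and pin below 0.1 N and linear speed of pin below 0.03 m/s and distance between socket and ball below 0.008 m), for 0.2 s.
2. the sleeve is pulled back by the gripper far enough to free the ball, with the link still down (value of joint sleeve above 0.0115 m and contact force between the fingers and link above 2 N and distance between socket and ball below 0.02 m), for 0.05 s.
3. the link is held in the gripper with its socket at least 80 mm above the ball (z of socket in the frame of ball above 0.08 m and contact force between the fingers and link above 2 N), for 0.2 s.
At the end, for the whole second after the job is handed in: The socket is at least 80 mm above the ball, the link held still (under 0.1 rad/s) by the fingers (over 2 N) and propped on nothing; the pin stands in the cup, let go: tip within 10 mm of the cup's floor and 14 mm of its axis, tilted less than 0.30 rad, at rest (all of step 3 and linear speed of each of link, pin below 0.03 m/s and angular speed of link below 0.1 rad/s and z of pin in the frame of cup_floor below 0.01 m and horizontal distance between pin and cup_floor below 0.014 m and angle between pin's own z axis and vertical below 0.3 rad and contact force between the fingers and pin below 0.1 N and contact force between link and pin below 0.2 N and contact force between link and bottle below 0.2 N and contact force between link and jar below 0.2 N and contact force between link and spanner below 0.2 N and contact force between link and flange below 0.2 N and contact force between link and gasket below 0.2 N and contact force between link and bolt below 0.2 N and contact force between link and driver below 0.2 N); the arm keeps its last pose, push and grip.
It fails at once if one of the other loose things on the bench is moved more than 30 mm (distance of any of bottle, jar, spanner, flange, gasket, bolt, driver from where it was at the start of the episode above 0.03 m).
It also fails if it takes over 53 s, if anything falls off the work surface, if the arm or the gripper's body presses on something with over 40 N, if the wrist force passes 120 N, or if a joint passes its speed limit or range.

## Working session

There is one attempt and no reset: what is moved stays moved. The work goes in short steps, Python scripts to look and compute and a tool call to move; the robot and the scene stay as the last step left them, time stands still between calls to the robot, and variables do not carry over. Pictures are saved under pics/ and viewed, and the job is handed in when it is done.

Besides the shell and the picture viewer there is one more tool, called by a JSON object that holds its "api" and its "payload". drive_tool: Moves the arm, as the interface text tells. Shift numbers are shares of 0.25 m and turn numbers shares of 360 degrees, none past 1 either way. Its arguments: {"type":"object","properties":{"commands":{"type":"array","items":{"type":"array","items":{"type":"array","items":{"type":"number","minimum":-1,"maximum":1}}}},"grip":{"type":"number"}},"required":["commands"]}

```bash
mkdir -p pics; cat > h.py <<'E'
import numpy as np, cv2
from bench import robot, imaging
def snap(n,fn=None):
    s=imaging.snapshot(n)
    np.savez('%s.npz'%(fn or n),**s)
    if fn: cv2.imwrite('pics/%s.png'%fn, s['pixels'][:,:,::-1])
    return s
def world(s,u,v,z=None):
    """pixel arrays + depth -> world"""
    u=np.atleast_1d(u).astype(int);v=np.atleast_1d(v).astype(int)
    d=s['z_map'][v,u] if z is None else z
    K=s['mtx'];E=s['extrinsics']
    x=(u-K[0,2])/K[0,0]*d; y=(v-K[1,2])/K[1,1]*d
    P=np.stack([x,-y,-d*np.ones_like(x)],1)
    return (P-E[:3,3])@E[:3,:3]
def ray(s,u,v,h):
    K=s['mtx'];E=s['extrinsics']
    d=np.array([(u-K[0,2])/K[0,0],-(v-K[1,2])/K[1,1],-1.])@E[:3,:3]
    o=-E[:3,:3].T@E[:3,3]
    return o+d*(h-o[2])/d[2]
E
python3 - <<'E'
from h import *
o=robot.get_obs(); print(o)
for n in ['scene','top','wrist']:
    s=snap(n,n+'0'); print(n,s['mtx'].tolist(),np.round(s['extrinsics'],3).tolist())
E
```

```text
{'time': 0.0, 'joint_positions': array([-1.27506501e+00,  8.79305020e-02,  1.37225756e+00, -3.43125781e-05,
        1.68357128e+00, -1.03037520e-01]), 'qvel': array([ 0.00065979, -0.00063798,  0.00011607, -0.00057139,  0.00050492,
       -0.00033733]), 'joint_torque': array([-2.49439354e-04, -3.40178490e+01, -3.02429652e+01,  7.18093012e-02,
        3.29054415e-02, -1.69494469e-04]), 'tool_pos': array([ 0.2134124 , -0.50631424,  0.20431588]), 'ee_rot': array([-1.65809545,  1.56862938,  1.88226221]), 'wrist_force': array([0.98358681, 0.26571855, 0.16603728]), 'wrist_torque': array([0.01015405, 0.00625747, 0.03626922]), 'width': 0.09371257909582742}
scene [[371.25096060703464, 0.0, 252.3014642818486], [0.0, 371.25096060703464, 192.8714936738105], [0.0, 0.0, 1.0]] [[-0.575, 0.818, -0.011, 0.33], [-0.647, -0.447, 0.618, 0.231], [0.501, 0.362, 0.786, -1.578], [0.0, 0.0, 0.0, 1.0]]
top [[386.79769599638223, 0.0, 248.3358547398553], [0.0, 386.79769599638223, 190.63925718503685], [0.0, 0.0, 1.0]] [[0.025, -1.0, -0.004, -0.038], [0.999, 0.025, 0.034, -0.487], [-0.034, -0.005, 0.999, -1.24], [0.0, 0.0, 0.0, 1.0]]
wrist [[287.5594651048587, 0.0, 258.9355366930907], [0.0, 287.5594651048587, 190.35676049652707], [0.0, 0.0, 1.0]] [[0.388, -0.922, -0.002, -0.55], [0.887, 0.374, -0.272, 0.028], [0.251, 0.103, 0.962, -0.394], [0.0, 0.0, 0.0, 1.0]]
```

View pics/scene0.png

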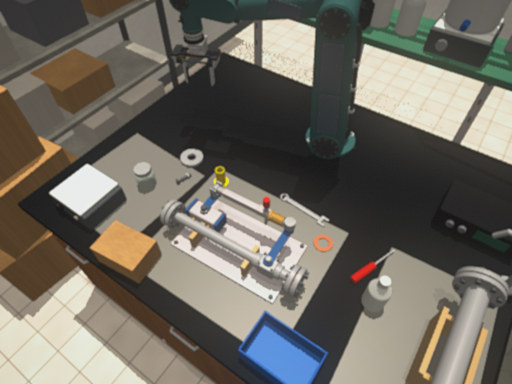

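View pics/top0.png

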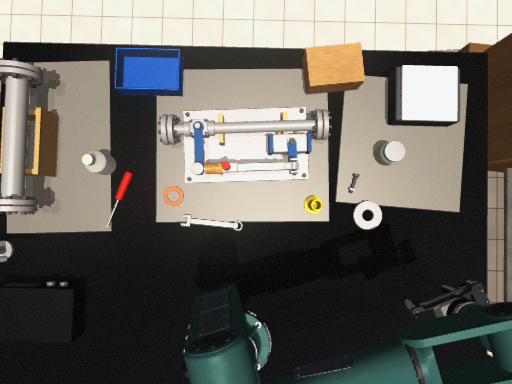

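View pics/wrist0.png

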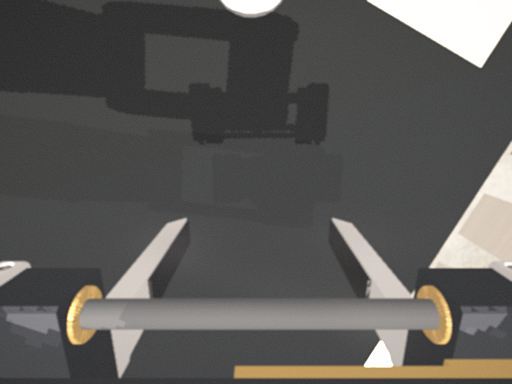

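The top view shows the pin head at about (226,166), the brass sleeve at (212,168), the ball and socket at (198,168), the hinge at (293,165) and the cup at (313,205). The link runs along world +y. Next I'll measure these.

```bash
python3 - <<'E'
from h import *
for n in ['top0','scene0']:
    s=dict(np.load(n+'.npz')); im=s['pixels'];hsv=cv2.cvtColor(im,cv2.COLOR_RGB2HSV)
    H,S,V=[hsv[:,:,i].astype(int) for i in range(3)]
    for nm,m in dict(red=((H<6)|(H>174))&(S>170)&(V>90),yellow=(H>26)&(H<34)&(S>170)&(V>70),brass=(H>10)&(H<24)&(S>130)&(V>80)).items():
        c,l,st,ce=cv2.connectedComponentsWithStats(m.astype(np.uint8))
        for i in range(1,c):
            if st[i,4]<12: continue
            if n=='top0' and not(150<ce[i,0]<340 and 90<ce[i,1]<240): continue
            if n=='scene0' and not(180<ce[i,0]<345 and 150<ce[i,1]<300): continue
            v,u=np.where(l==i); P=world(s,u,v)
            print(n,nm,st[i],np.round(ce[i],1),'med',np.round(np.median(P,0),4),'min',np.round(np.percentile(P,5,0),4),'max',np.round(np.percentile(P,95,0),4))
    
s=dict(np.load('top0.npz'))
o=[(226,166,.188),(313,205,.072)]
for a in o: print(ray(s,*a))
E
python3 - <<'E'
import cv2
for n,(a,b,c,d) in dict(top0=(140,90,340,240),scene0=(150,150,350,300)).items():
    i=cv2.imread('pics/%s.png'%n)[b:d,a:c]; cv2.imwrite('pics/%sz.png'%n,cv2.resize(i,None,fx=4,fy=4,interpolation=cv2.INTER_CUBIC))
E
```

```text
top0 red [222 162   7   8  43] [225.  165.2] med [0.5489 0.0389 0.2036] min [0.5406 0.0309 0.2006] max [0.5572 0.0473 0.2064]
top0 yellow [309 198  13  13  59] [315.3 204.6] med [ 0.4468 -0.2318  0.0716] min [ 0.4307 -0.2486  0.0066] max [ 0.4648 -0.2189  0.0754]
top0 brass [205 162  18  12 157] [213.  168.1] med [0.5452 0.0776 0.1446] min [0.5317 0.0543 0.1363] max [0.5572 0.0978 0.1492]
top0 brass [164 186  19  20 175] [173. 196.] med [0.4632 0.2181 0.0054] min [0.4379 0.1915 0.0018] max [0.4928 0.2444 0.0092]
top0 brass [305 196  11  14  62] [309.6 200.7] med [ 0.462  -0.2209  0.0091] min [ 0.4369 -0.2351  0.0028] max [ 0.4749 -0.2127  0.0518]
top0 brass [313 202   7   7  36] [316.5 205.1] med [ 0.4464 -0.2451  0.0103] min [ 0.4372 -0.248   0.0028] max [ 0.4562 -0.2372  0.0513]
scene0 red [264 197   5   6  25] [265.9 199.8] med [0.5562 0.0402 0.2043] min [0.5488 0.034  0.1988] max [0.5628 0.0462 0.2066]
scene0 yellow [215 166  10   8  44] [219.3 169.7] med [ 0.4526 -0.2352  0.0707] min [ 0.4331 -0.2504  0.0615] max [ 0.4671 -0.2181  0.0752]
scene0 yellow [225 178   3   8  22] [225.9 181.5] med [ 0.447  -0.2144  0.0063] min [ 0.4308 -0.223   0.0024] max [ 0.4562 -0.2074  0.0184]
scene0 brass [216 174   9  12  50] [220.7 177.9] med [ 0.463  -0.2216  0.0409] min [ 0.4537 -0.2374  0.0131] max [ 0.4683 -0.2151  0.0588]
scene0 brass [268 210  17  15 122] [275.7 217.1] med [0.5569 0.0786 0.1441] min [0.5442 0.0562 0.1343] max [0.5661 0.1003 0.1488]
scene0 brass [315 237  17  14  52] [322.7 244.4] med [0.4816 0.2239 0.0046] min [0.4464 0.1951 0.002 ] max [0.4975 0.2444 0.0093]
[0.54786151 0.03728385 0.188     ]
[ 0.44622392 -0.22433753  0.072     ]
```

View pics/top0z.png

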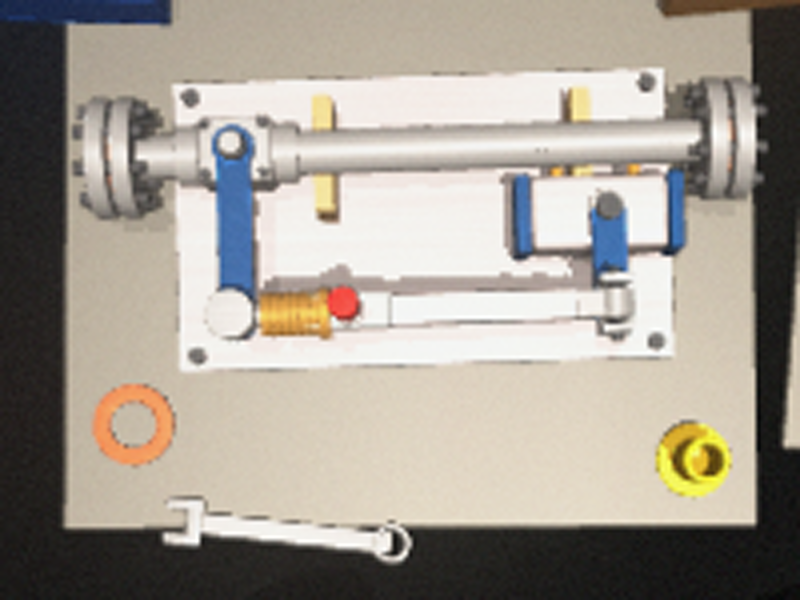

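View pics/scene0z.png

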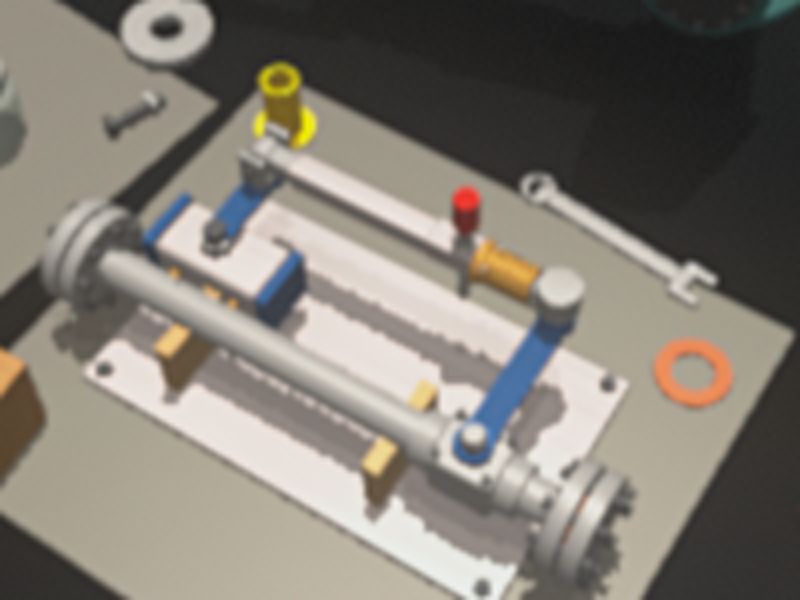

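```bash
python3 - <<'E'
from h import *
for n in ['top0','scene0']:
    s=dict(np.load(n+'.npz'))
    vv,uu=np.mgrid[0:384,0:512]; P=world(s,uu.ravel(),vv.ravel())
    col=s['pixels'].reshape(-1,3)
    def box(x0,x1,y0,y1,z0,z1): 
        return (P[:,0]>x0)&(P[:,0]<x1)&(P[:,1]>y0)&(P[:,1]<y1)&(P[:,2]>z0)&(P[:,2]<z1)
    m=box(.5,.6,-.10,.02,.135,.150); Q=P[m]
    print(n,'bar',m.sum(),Q.mean(0),np.percentile(Q[:,0],[5,95]),np.median(Q[:,2]),'slope dx/dy',np.polyfit(Q[:,1],Q[:,0],1))
    m=box(.40,.50,-.30,-.18,.064,.080); Q=P[m]; (c,r)=cv2.minEnclosingCircle(Q[:,:2].astype(np.float32)); print('cup',m.sum(),Q.mean(0),c,r,(Q.min(0)+Q.max(0))/2)
    m=box(.50,.60,.0,.08,.185,.215); Q=P[m]; print('pin',m.sum(),Q.mean(0),(Q.min(0)+Q.max(0))/2)
    m=box(.50,.60,.102,.16,.142,.165); Q=P[m]; print('socket',m.sum(),Q.mean(0),Q.min(0),Q.max(0))
    # plate z
    m=box(.50,.54,-.1,0,.0,.02); print('plate',np.median(P[m][:,2]))
    m=box(.60,.75,-.05,.05,.10,.13); Q=P[m]; print('pipe',len(Q),np.polyfit(Q[:,1],Q[:,0],1))
E
```

```text
top0 bar 324 [ 0.55314315 -0.03860167  0.14105268] [0.54222545 0.56369748] 0.14079478187309802 slope dx/dy [-0.06104318  0.55078678]
cup 65 [ 0.44827714 -0.23476597  0.07148769] (0.4480392336845398, -0.234720379114151) 0.01821477897465229 [ 0.44802261 -0.23483078  0.07182779]
pin 53 [0.54855139 0.03803023 0.20281346] [0.54934096 0.03787981 0.20051835]
socket 126 [0.54380968 0.12251267 0.14980095] [0.52680506 0.10540852 0.14266179] [0.56148944 0.14078292 0.15544301]
plate 0.0078041893079343Traceback (most recent call last):
  File "<stdin>", line 15, in <module>
    raise TypeError("expected non-empty vector for x")
TypeError: expected non-empty vector for x
```

```bash
cat >> h.py <<'E'
from scipy.spatial.transform import Rotation as Ro
L=np.array([-.061,.998,0]); L/=np.linalg.norm(L)
def st():
    o=robot.get_obs(); R=Ro.from_euler('xyz',o['ee_rot']).as_matrix()
    return o,R
def need(t,jaw=None):
    """shift in tool axes, as fraction of .25 m, from measured pose to TCP target"""
    o,R=st(); d=(np.array(t)-o['tool_pos']); print('t',o['time'],'tcp',o['tool_pos'].round(4),'w',round(o['width'],4),'F',o['wrist_force'].round(1),'j',o['joint_positions'].round(2))
    print('axes x',R[:,0].round(3),'y',R[:,1].round(3),'z',R[:,2].round(3))
    print('dworld',d.round(4),'tool frac total',(R.T@d/.25).round(4))
    if jaw is not None:
        best=None
        for sgn in (1,-1):
            a=R.T@(sgn*np.array(jaw)); ang=np.degrees(np.arctan2(a[2],a[1])); print('turn',ang,'deg; frac',ang/360)
E
python3 - <<'E'
from h import *
need([.549,.038,.30],jaw=[.998,.061,0])
E
```

```text
t 0.15 tcp [ 0.2135 -0.5065  0.2046] w 0.0941 F [ 0.6 -0.2 -0.6] j [-1.28  0.09  1.37  0.    1.68 -0.1 ]
axes x [-0.     0.002 -1.   ] y [ 0.388 -0.922 -0.002] z [-0.922 -0.388 -0.   ]
dworld [0.3355 0.5445 0.0954] tool frac total [-0.3788 -1.4864 -2.0826]
turn -70.65001642315305 deg; frac -0.19625004561986958
turn 109.34998357684695 deg; frac 0.3037499543801304
```

{"api": "drive_tool", "payload": {"commands": [[[-0.13,0,0,0],[-0.13,0,0,0],[-0.12,0,0,0]]], "grip": 1}}

```text
time: 0.45
tool_pos: [0.2135, -0.5066, 0.3013]
ee_rot: [-1.711, 1.57, 1.829]
wrist_force: [0.1, -0.1, -0.3]
width: 0.0938
```

{"api": "drive_tool", "payload": {"commands": [[[0,0,-0.136,-0.0098],[0,0,-0.136,-0.0098],[0,0,-0.136,-0.0098],[0,0,-0.136,-0.0098],[0,0,-0.136,-0.0098],[0,0,-0.136,-0.0098],[0,0,-0.136,-0.0098],[0,0,-0.136,-0.0098],[0,0,-0.136,-0.0098],[0,0,-0.136,-0.0098],[0,0,-0.136,-0.0098],[0,0,-0.136,-0.0098],[0,0,-0.136,-0.0098],[0,0,-0.136,-0.0098],[0,0,-0.136,-0.0098],[0,0,-0.136,-0.0098],[0,0,-0.136,-0.0098],[0,0,-0.136,-0.0098],[0,0,-0.136,-0.0098],[0,0,-0.136,-0.0098]]]}}

```text
time: 2.45
tool_pos: [0.5669, 0.0257, 0.2997]
ee_rot: [-1.626, 1.57, -3.135]
wrist_force: [0.4, 0.2, 1.2]
width: 0.0943
```

```bash
python3 - <<'E'
from h import *
snap('wrist','w1')
need([.549,.038,.169],jaw=[.998,.061,0])
E
```

```text
t 2.5 tcp [0.5665 0.0309 0.3   ] w 0.0942 F [-0.4  0.9 -0.9] j [-0.05  0.13  1.14  0.    1.87 -0.12]
axes x [-0.001  0.004 -1.   ] y [ 0.998  0.07  -0.001] z [ 0.07  -0.998 -0.005]
dworld [-0.0175  0.0071 -0.131 ] tool frac total [ 0.5241 -0.0674 -0.031 ]
turn 0.5047589381239739 deg; frac 0.001402108161455483
turn -179.49524106187602 deg; frac -0.49859789183854447
```

View pics/w1.png

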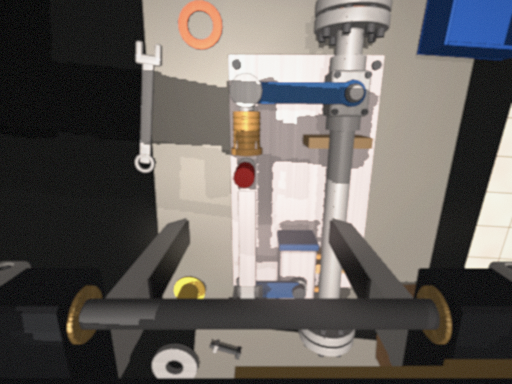

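The wrist view shows the red head at (245,173), with the sleeve behind it at (247,130). I'll centre over the pin and check its position against this view.

{"api": "drive_tool", "payload": {"commands": [[[0.0,-0.0337,-0.0155,0.0007],[0.0,-0.0337,-0.0155,0.0007],[0,0,0,0],[0,0,0,0]]]}}

```text
time: 2.9
tool_pos: [0.5494, 0.0301, 0.3008]
ee_rot: [1.106, 1.57, -0.415]
wrist_force: [0.4, 1.4, -0.9]
width: 0.0941
```

```bash
python3 - <<'E'
from h import *
need([.549,.038,.169],jaw=[.998,.061,0])
s=snap('wrist','w2')
vv,uu=np.mgrid[0:384,0:512]; P=world(s,uu.ravel(),vv.ravel())
hsv=cv2.cvtColor(s['pixels'],cv2.COLOR_RGB2HSV).reshape(-1,3).astype(int)
red=((hsv[:,0]<6)|(hsv[:,0]>174))&(hsv[:,1]>150)&(P[:,2]>.19)
Q=P[red]; print(red.sum(),Q.mean(0),(Q.min(0)+Q.max(0))/2)
c,r=cv2.minEnclosingCircle(Q[:,:2].astype(np.float32));print(c,r)
br=(hsv[:,0]>10)&(hsv[:,0]<26)&(hsv[:,1]>120)&(P[:,2]>.125)&(P[:,2]<.165)
Q=P[br]; print('brass',br.sum(),Q.mean(0),np.percentile(Q,[3,97],axis=0),np.polyfit(Q[:,1],Q[:,0],1))
E
```

```text
t 2.9 tcp [0.5494 0.0301 0.3008] w 0.0941 F [ 0.4  1.4 -0.9] j [-0.05  0.09  1.18 -0.    1.87 -0.1 ]
axes x [ 0.001 -0.    -1.   ] y [0.999 0.049 0.001] z [ 0.049 -0.999  0.   ]
dworld [-0.0004  0.0079 -0.1318] tool frac total [ 5.272e-01 -4.000e-04 -3.180e-02]
turn -0.6897491652299397 deg; frac -0.0019159699034164992
turn 179.31025083477007 deg; frac 0.49808403009658353
336 [0.55138023 0.04088025 0.20675174] [0.53517123 0.06902908 0.33589947]
(0.5373980402946472, 0.06796232610940933) 0.0414765439927578
brass 1001 [0.54926539 0.07705089 0.1457929 ] [[0.5351575  0.05379308 0.13922068]
 [0.56319933 0.09901205 0.15024112]] [-0.04026226  0.55236763]
```

{"api": "drive_tool", "payload": {"commands": [[[0,0.003,-0.036,-0.001],[0.1,0,0,0],[0.1,0,0,0],[0.1,0,0,0],[0.1,0,0,0],[0.08,0,0,0],[0.045,0,0,0],[0,0,0,0],[0,0,0,0]]]}}

```text
time: 3.85
tool_pos: [0.5505, 0.0401, 0.17]
ee_rot: [1.509, 1.57, -0.005]
wrist_force: [0.4, -0.5, 0.5]
width: 0.094
```

```bash
python3 - <<'E'
from h import *
need([.55,.039,.169],jaw=[.998,.061,0])
snap('wrist','w3')
E
```

```text
t 3.85 tcp [0.5505 0.0401 0.17  ] w 0.094 F [ 0.4 -0.5  0.5] j [-0.03  0.1   1.43  0.    1.61 -0.09]
axes x [ 0.001 -0.    -1.   ] y [0.998 0.057 0.001] z [ 0.057 -0.998  0.   ]
dworld [-0.0005 -0.0011 -0.001 ] tool frac total [ 0.004  -0.0021  0.0044]
turn -0.23413436142813324 deg; frac -0.000650373226189259
turn 179.76586563857188 deg; frac 0.4993496267738108
```

View pics/w3.png

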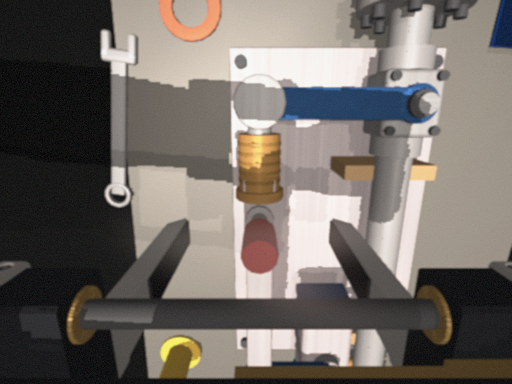

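The red head is centred between the fingers at column 260. I'll close the gripper.

{"api": "drive_tool", "payload": {"commands": [[[0.004,0,0,0],[0,0,0,0],[0,0,0,0],[0,0,0,0],[0,0,0,0],[0,0,0,0],[0,0,0,0],[0,0,0,0],[0,0,0,0],[0,0,0,0]]], "grip": 0}}

```text
time: 4.9
tool_pos: [0.55, 0.0401, 0.1682]
ee_rot: [0.737, 1.571, -0.777]
wrist_force: [-0.2, 0.3, 0.7]
width: 0.0212
```

{"api": "drive_tool", "payload": {"commands": [[[-0.02,0,0,0],[-0.04,0,0,0],[-0.05,0,0,0],[-0.05,0,0,0],[-0.05,0,0,0],[-0.05,0,0,0],[-0.05,0,0,0],[-0.05,0,0,0],[-0.03,0,0,0],[0,0,0,0],[0,0,0,0]]]}}

```text
time: 6.0
tool_pos: [0.5499, 0.0401, 0.2655]
ee_rot: [-1.435, 1.57, -2.949]
wrist_force: [-0.4, -0.3, -1.5]
width: 0.0217
```

```bash
python3 - <<'E'
from h import *
need([.448,-.2347,.26])
snap('scene','s4')
s=snap('top','t4')
a=cv2.imread('pics/s4.png')[100:300,150:350]
cv2.imwrite('pics/s4z.png',cv2.resize(a,None,fx=3,fy=3))
for n in ['top','scene']:
    s=dict(np.load({'top':'t4','scene':'s4'}[n]+'.npz'))
    vv,uu=np.mgrid[0:384,0:512]; P=world(s,uu.ravel(),vv.ravel())
    m=(P[:,0]>.4)&(P[:,0]<.5)&(P[:,1]>-.3)&(P[:,1]<-.18)&(P[:,2]>.064)&(P[:,2]<.08);Q=P[m];print(n,m.sum(),(Q.min(0)+Q.max(0))/2,Q.max(0)-Q.min(0))
E
```

```text
t 6.0 tcp [0.5499 0.0401 0.2655] w 0.0217 F [-0.4 -0.3 -1.5] j [-0.03  0.09  1.25 -0.    1.8  -0.09]
axes x [-0. -0. -1.] y [ 0.998  0.057 -0.   ] z [ 0.057 -0.998  0.   ]
dworld [-0.1019 -0.2748 -0.0055] tool frac total [ 0.0221 -0.4695  1.0741]
top 64 [ 0.44805177 -0.23532542  0.07156451] [0.03386044 0.03464369 0.01162174]
scene 47 [ 0.45242942 -0.23451588  0.07035488] [0.03513119 0.03497294 0.00955244]
```

View pics/s4z.png

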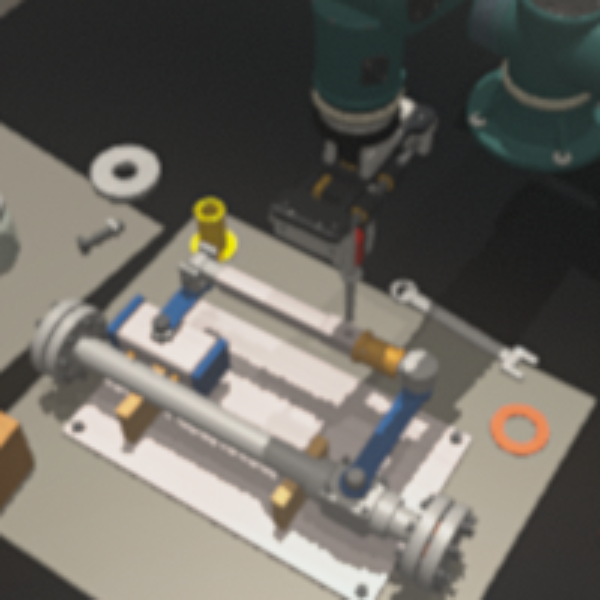

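The pin is clear: the tip is at about z = 0.164 and the link is still seated. I'll move it over the cup.

{"api": "drive_tool", "payload": {"commands": [[[0,-0.0233,0.0537,0],[0,-0.0466,0.1073,0],[0,-0.0466,0.1073,0],[0,-0.0466,0.1073,0],[0,-0.0466,0.1073,0],[0,-0.0466,0.1073,0],[0,-0.0466,0.1073,0],[0,-0.0466,0.1073,0],[0,-0.0466,0.1073,0],[0,-0.0466,0.1073,0],[0,-0.0233,0.0537,0],[0,0,0,0],[0,0,0,0],[0,0,0,0]]]}}

```text
time: 7.5
tool_pos: [0.4492, -0.2334, 0.2657]
ee_rot: [2.778, 1.57, 1.265]
wrist_force: [-0.5, 0.7, -0.1]
width: 0.0215
```

{"api": "drive_tool", "payload": {"commands": [[[0.08,0,0,0],[0.08,0,0,0],[0.08,0,0,0],[0.04,0,0,0],[0,0,0,0],[0,0,0,0]]]}}

```text
time: 8.1
tool_pos: [0.4494, -0.2341, 0.1965]
ee_rot: [0.949, 1.57, -0.564]
wrist_force: [0.1, -0.8, -1.4]
width: 0.0214
```

```bash
python3 - <<'E'
from h import *
need([.449,-.2345,.108])
snap('wrist','w5');snap('scene','s5')
a=cv2.imread('pics/s5.png')[100:220,170:330]
cv2.imwrite('pics/s5z.png',cv2.resize(a,None,fx=5,fy=5,interpolation=cv2.INTER_CUBIC))
E
```

```text
t 8.1 tcp [ 0.4494 -0.2341  0.1965] w 0.0214 F [ 0.1 -0.8 -1.4] j [-0.59 -0.01  1.49  0.    1.66 -0.65]
axes x [ 0.001 -0.001 -1.   ] y [0.998 0.058 0.001] z [ 0.058 -0.998  0.001]
dworld [-0.0004 -0.0004 -0.0885] tool frac total [ 0.3539 -0.002   0.0013]
```

View pics/w5.png

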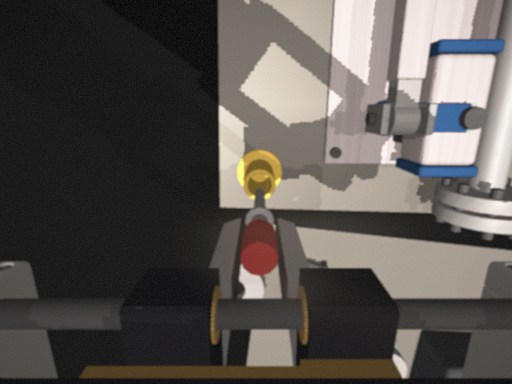

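View pics/s5z.png

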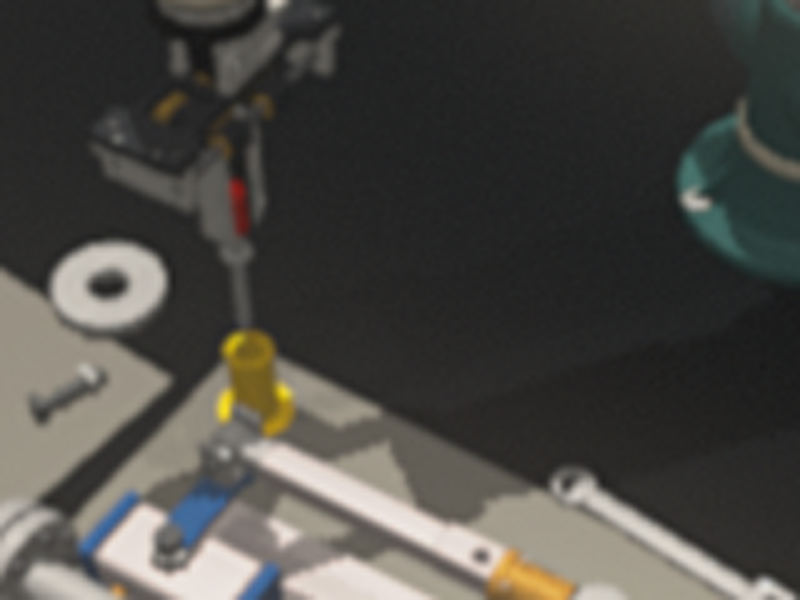

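```bash
python3 - <<'E'
from h import *
for n in ['w5','s5']:
    s=dict(np.load(n+'.npz'));K=s['mtx'];E=s['extrinsics']
    for p in [(.4494,-.2341,.095),(.4494,-.2341,.072),(.449,-.2345,.072)]:
        c=E[:3,:3]@np.array(p)+E[:3,3]; print(n,p,K[0,0]*c[0]/-c[2]+K[0,2],K[1,1]*-c[1]/-c[2]+K[1,2])
s=dict(np.load('w5.npz'))
hsv=cv2.cvtColor(s['pixels'],cv2.COLOR_RGB2HSV).astype(int)
m=(hsv[:,:,0]>18)&(hsv[:,:,0]<36)&(hsv[:,:,1]>130)&(hsv[:,:,2]>60)
m[230:]=0
v,u=np.where(m);P=world(s,u,v); 
q=(P[:,2]>.066)&(P[:,2]<.078); Q=P[q];print(q.sum(),Q.min(0),Q.max(0),u[q].min(),u[q].max(),v[q].min(),v[q].max())
a=cv2.imread('pics/w5.png')[130:230,190:330]
cv2.imwrite('pics/w5z.png',cv2.resize(a,None,fx=5,fy=5,interpolation=cv2.INTER_CUBIC))
E
```

```text
w5 (0.4494, -0.2341, 0.095) 257.97931062738354 188.95880699083082
w5 (0.4494, -0.2341, 0.072) 258.04007389423964 183.35181130834167
w5 (0.449, -0.2345, 0.072) 257.6550999105922 183.6842834109188
s5 (0.4494, -0.2341, 0.095) 219.46555604489782 164.7098576834456
s5 (0.4494, -0.2341, 0.072) 219.96328872689747 168.8983868644009
s5 (0.449, -0.2345, 0.072) 219.9452571601078 168.78681633118282
347 [ 0.43274394 -0.249601    0.06600747] [ 0.46709163 -0.21764288  0.07522187] 243 274 168 197
```

View pics/w5z.png

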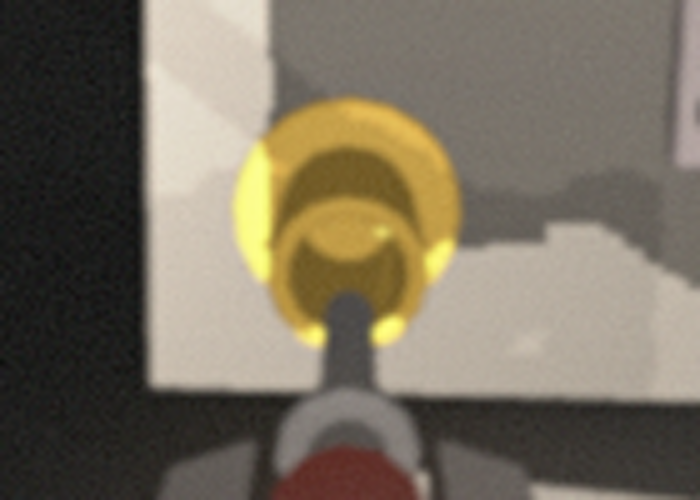

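The mouth centre at (260,184) is within a pixel of its prediction and the tip is on axis. I'll lower the pin and release it.

{"api": "drive_tool", "payload": {"commands": [[[0.05,0,0,0],[0.06,0,0,0],[0.06,0,0,0],[0.06,0,0,0],[0.06,0,0,0],[0.04,0,0,0],[0.018,0,0,0],[0,0,0,0],[0,0,0,0],[0,0,0,0]]]}}

```text
time: 9.2
tool_pos: [0.4493, -0.2346, 0.1093]
ee_rot: [0.891, 1.569, -0.623]
wrist_force: [-0.3, 0.3, -0.6]
width: 0.0214
```

{"api": "drive_tool", "payload": {"commands": [[[0,0,0,0],[0,0,0,0],[0,0,0,0],[0,0,0,0],[0,0,0,0],[0,0,0,0]]], "grip": 0.75}}

```text
time: 9.8
tool_pos: [0.4489, -0.2344, 0.1088]
ee_rot: [0.502, 1.571, -1.012]
wrist_force: [0.2, 0.3, 1.0]
width: 0.0661
```

```bash
python3 - <<'E'
from h import *
need([.449,-.2345,.26])
snap('wrist','w6');snap('scene','s6')
a=cv2.imread('pics/s6.png')[100:220,170:330]
cv2.imwrite('pics/s6z.png',cv2.resize(a,None,fx=5,fy=5,interpolation=cv2.INTER_CUBIC))
E
```

```text
t 9.8 tcp [ 0.4489 -0.2344  0.1088] w 0.0661 F [0.2 0.3 1. ] j [-0.59  0.03  1.62 -0.    1.49 -0.65]
axes x [ 0. -0. -1.] y [0.998 0.057 0.   ] z [ 0.057 -0.998  0.   ]
dworld [ 1.000e-04 -1.000e-04  1.512e-01] tool frac total [-6.049e-01  3.000e-04  4.000e-04]
```

View pics/w6.png

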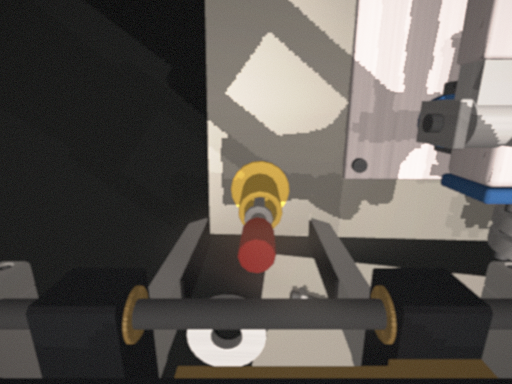

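View pics/s6z.png

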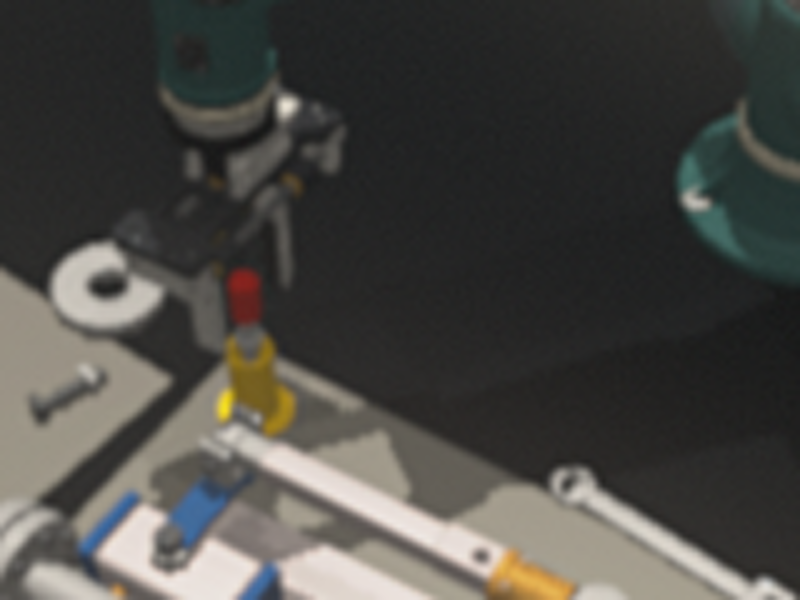

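The pin stands upright in the cup, with its collar just above the rim. I'll rise and go over the sleeve.

{"api": "drive_tool", "payload": {"commands": [[[-0.06,0,0,0],[-0.12,0,0,0],[-0.14,0,0,0],[-0.14,0,0,0],[-0.12,0,0,0]]]}}

```text
time: 10.4
tool_pos: [0.4491, -0.2345, 0.2558]
ee_rot: [0.877, 1.569, -0.637]
wrist_force: [1.0, -0.1, -0.4]
width: 0.0704
```

{"api": "drive_tool", "payload": {"commands": [[[0,0.0194,-0.0505,0],[0,0.0388,-0.101,0],[0,0.0388,-0.101,0],[0,0.0388,-0.101,0],[0,0.0388,-0.101,0],[0,0.0388,-0.101,0],[0,0.0388,-0.101,0],[0,0.0388,-0.101,0],[0,0.0388,-0.101,0],[0,0.0388,-0.101,0],[0,0.0388,-0.101,0],[0,0.0388,-0.101,0],[0,0.0194,-0.0505,0],[0,0,0,0],[0,0,0,0]]]}}

```text
time: 11.9
tool_pos: [0.5474, 0.0744, 0.253]
ee_rot: [-1.071, 1.569, -2.584]
wrist_force: [-0.8, -0.7, -0.0]
width: 0.0705
```

```bash
python3 - <<'E'
from h import *
need([.548,.075,.111],jaw=[.998,.061,0])
s=snap('wrist','w7');snap('scene','s7')
a=cv2.imread('pics/s7.png')[100:220,170:330]
cv2.imwrite('pics/s7z.png',cv2.resize(a,None,fx=5,fy=5,interpolation=cv2.INTER_CUBIC))
vv,uu=np.mgrid[0:384,0:512]; P=world(s,uu.ravel(),vv.ravel())
hsv=cv2.cvtColor(s['pixels'],cv2.COLOR_RGB2HSV).reshape(-1,3).astype(int)
br=(hsv[:,0]>10)&(hsv[:,0]<26)&(hsv[:,1]>120)&(P[:,2]>.12)&(P[:,2]<.165)&(abs(P[:,1]-.08)<.05)
Q=P[br]; print('brass',br.sum(),Q.mean(0),np.percentile(Q,[2,98],axis=0))
for y in np.arange(.045,.105,.004):
    q=Q[abs(Q[:,1]-y)<.002]
    if len(q)>3: print(round(y,3),len(q),np.percentile(q[:,0],[3,97]).round(4),q[:,0].mean().round(4),q[:,2].max().round(4))
E
```

```text
t 11.9 tcp [0.5474 0.0744 0.253 ] w 0.0705 F [-0.8 -0.7 -0. ] j [ 0.03  0.09  1.27 -0.    1.78 -0.02]
axes x [-0.001 -0.001 -1.   ] y [ 0.998  0.057 -0.001] z [ 0.057 -0.998  0.001]
dworld [ 0.0006  0.0006 -0.142 ] tool frac total [ 0.5679  0.0032 -0.0028]
turn -0.22414660973156322 deg; frac -0.0006226294714765645
turn 179.77585339026842 deg; frac 0.4993773705285234
brass 1195 [0.54931807 0.07834518 0.14563255] [[0.53516556 0.05455765 0.13791452]
 [0.56392087 0.10061961 0.15022079]]
0.053 37 [0.5357 0.5631] 0.5482 0.151
0.057 121 [0.5351 0.5654] 0.5497 0.1523
0.061 84 [0.5388 0.5662] 0.5525 0.1511
0.065 67 [0.5414 0.5636] 0.5508 0.1488
0.069 92 [0.5366 0.5635] 0.5495 0.1494
0.073 99 [0.5367 0.5622] 0.5494 0.1495
0.077 97 [0.5366 0.5628] 0.5496 0.1484
0.081 104 [0.5363 0.5624] 0.5491 0.1488
0.085 97 [0.536  0.5614] 0.5486 0.1487
0.089 104 [0.5359 0.5621] 0.5485 0.149
0.093 106 [0.5348 0.5617] 0.5481 0.1493
0.097 109 [0.5348 0.5615] 0.5485 0.1487
0.101 78 [0.5351 0.5613] 0.5489 0.1488
```

View pics/w7.png

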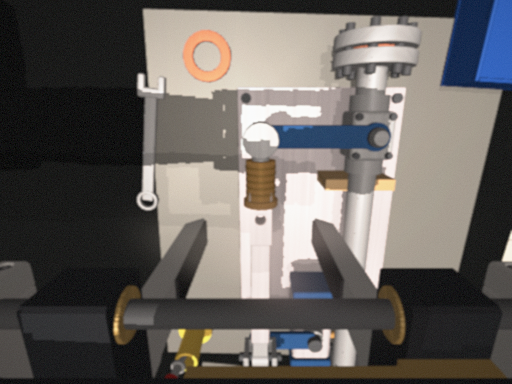

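View pics/s7z.png

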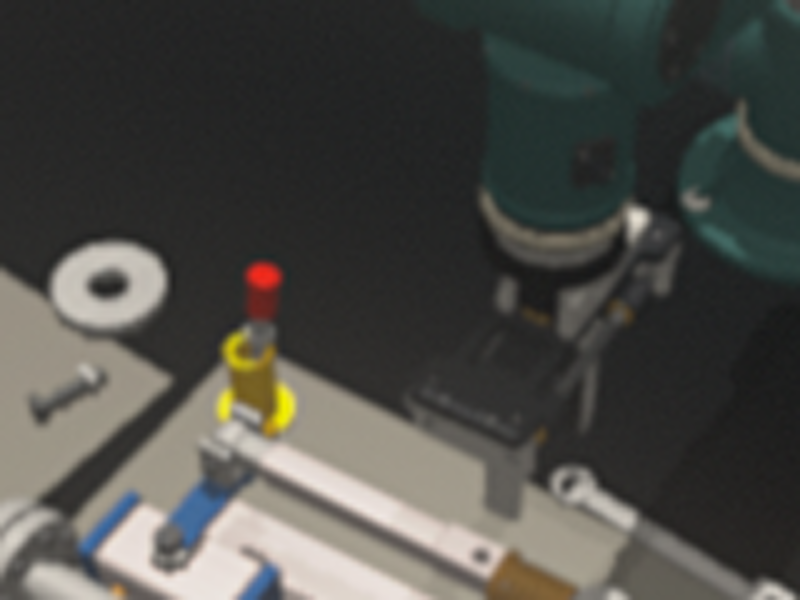

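Wrist view: the rim spans y ≈ 0.053 to 0.063, the plain part runs on to about 0.103, and the axis is at x ≈ 0.549. The pin leans slightly in the cup, but its 10 mm shank in the 26 mm bore, 66 mm deep, can't tilt past about 0.24 rad. I'll descend and grip.

{"api": "drive_tool", "payload": {"commands": [[[0.05,0.005,-0.003,-0.0006],[0.1,0,0,0],[0.12,0,0,0],[0.12,0,0,0],[0.1,0,0,0],[0.05,0,0,0],[0.026,0,0,0],[0,0,0,0],[0,0,0,0]]]}}

```text
time: 12.9
tool_pos: [0.5499, 0.0754, 0.1135]
ee_rot: [1.507, 1.568, -0.003]
wrist_force: [0.1, -0.3, 0.4]
width: 0.0705
```

```bash
python3 - <<'E'
from h import *
need([.5485,.075,.111],jaw=[.998,.061,0])
s=snap('wrist','w8');t=snap('top','t8')
for n in ['t8','s7']:
    s=dict(np.load(n+'.npz'))
    vv,uu=np.mgrid[0:384,0:512]; P=world(s,uu.ravel(),vv.ravel())
    hsv=cv2.cvtColor(s['pixels'],cv2.COLOR_RGB2HSV).reshape(-1,3).astype(int)
    m=((hsv[:,0]<6)|(hsv[:,0]>174))&(hsv[:,1]>150)&(abs(P[:,0]-.45)<.06)&(abs(P[:,1]+.234)<.06)&(P[:,2]>.1)
    Q=P[m];print(n,m.sum(),Q.mean(0),Q.min(0),Q.max(0))
E
```

```text
t 12.9 tcp [0.5499 0.0754 0.1135] w 0.0705 F [ 0.1 -0.3  0.4] j [ 0.03  0.13  1.5  -0.    1.5  -0.03]
axes x [ 0.002 -0.    -1.   ] y [0.998 0.061 0.002] z [ 0.061 -0.998  0.   ]
dworld [-0.0014 -0.0004 -0.0025] tool frac total [ 0.0102 -0.0059  0.0014]
turn -0.028292938298483315 deg; frac -7.859149527356476e-05
turn 179.97170706170152 deg; frac 0.49992140850472644
t8 46 [ 0.43343534 -0.22563249  0.13978528] [ 0.42337989 -0.23592396  0.12020801] [ 0.44354154 -0.21647423  0.14578403]
s7 52 [ 0.44122911 -0.22402211  0.13288946] [ 0.42432783 -0.23442153  0.10999992] [ 0.45160484 -0.21317105  0.14520316]
```

View pics/w8.png

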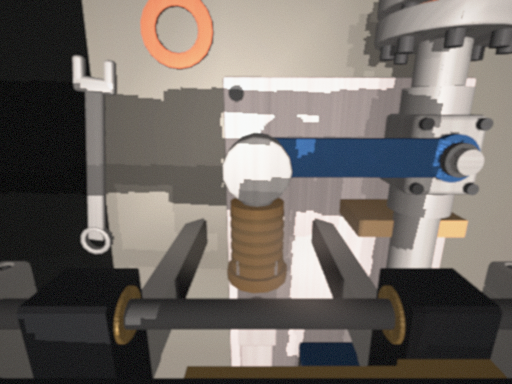

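The sleeve is between the fingers at columns 232–286. The pin's lean works out to about 0.18 rad at most, with the tip inside the bore, so that's within limits. I'll close on the sleeve.

{"api": "drive_tool", "payload": {"commands": [[[0.01,-0.004,0,0],[0,0,0,0],[0,0,0,0],[0,0,0,0],[0,0,0,0],[0,0,0,0],[0,0,0,0],[0,0,0,0]]], "grip": 0}}

```text
time: 13.8
tool_pos: [0.5485, 0.0755, 0.1098]
ee_rot: [1.531, 1.57, 0.021]
wrist_force: [2.0, 0.3, -0.7]
width: 0.0311
```

```bash
python3 - <<'E'
from h import *
need([.5485,.075,.111],jaw=[.998,.061,0])
E
```

```text
t 13.8 tcp [0.5485 0.0755 0.1098] w 0.0311 F [ 2.   0.3 -0.7] j [ 0.03  0.13  1.51 -0.    1.5  -0.03]
axes x [ 0.001  0.    -1.   ] y [0.998 0.061 0.001] z [ 0.061 -0.998  0.   ]
dworld [-0.     -0.0005  0.0012] tool frac total [-0.0049 -0.0001  0.0021]
turn -0.017627202654168395 deg; frac -4.896445181713443e-05
turn 179.98237279734585 deg; frac 0.49995103554818293
```

{"api": "drive_tool", "payload": {"commands": [[[0,0,0.01,0],[0,0,0.016,0],[0,0,0.016,0],[0,0,0.016,0],[0,0,0,0],[0,0,0,0],[0,0,0,0]]]}}

```text
time: 14.5
tool_pos: [0.5491, 0.065, 0.1098]
ee_rot: [2.996, 1.563, 1.488]
wrist_force: [2.0, 9.5, 0.2]
width: 0.0315
```

```bash
python3 - <<'E'
from h import *
need([.5485,.075,.111])
s=snap('wrist','w9')
E
```

```text
t 14.5 tcp [0.5491 0.065  0.1098] w 0.0315 F [2.  9.5 0.2] j [ 0.01  0.13  1.51  0.01  1.5  -0.05]
axes x [ 0.001  0.008 -1.   ] y [0.998 0.062 0.001] z [ 0.062 -0.998 -0.008]
dworld [-0.0006  0.01    0.0012] tool frac total [-0.0047  0.0001 -0.04  ]
```

View pics/w9.png

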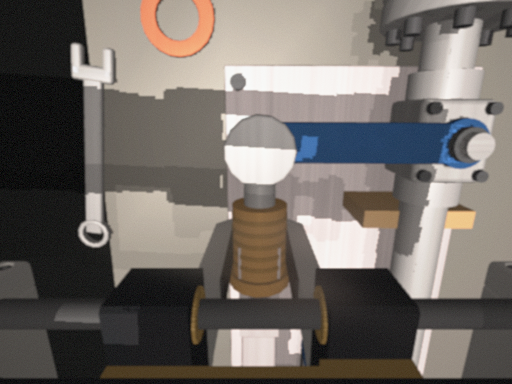

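Force 9.5 N matches the spring at about 10.3 mm, so there's no slip. I need about 4 mm more because the arm gives under load.

{"api": "drive_tool", "payload": {"commands": [[[0,0,0.012,0],[0,0,0.012,0],[0,0,0,0],[0,0,0,0],[0,0,0,0]]]}}

```text
time: 15.05
tool_pos: [0.5494, 0.0601, 0.1097]
ee_rot: [3.025, 1.561, 1.517]
wrist_force: [1.9, 12.2, -0.0]
width: 0.0311
```

```bash
python3 - <<'E'
from h import *
need([.5485,.0755,.111])
s=snap('wrist','w10')
for n in ['w8','w9','w10']:
    s=dict(np.load(n+'.npz'))
    vv,uu=np.mgrid[0:384,0:512]; P=world(s,uu.ravel(),vv.ravel())
    hsv=cv2.cvtColor(s['pixels'],cv2.COLOR_RGB2HSV).reshape(-1,3).astype(int)
    br=(hsv[:,0]>8)&(hsv[:,0]<26)&(hsv[:,1]>110)&(P[:,2]>.14)&(P[:,2]<.165)&(abs(P[:,1]-.08)<.05)&(abs(P[:,0]-.549)<.006)
    print(n,br.sum(),np.percentile(P[br][:,1],[1,50,99]))
E
```

```text
t 15.05 tcp [0.5494 0.0601 0.1097] w 0.0311 F [ 1.9 12.2 -0. ] j [ 0.    0.13  1.51  0.01  1.5  -0.06]
axes x [ 0.001  0.01  -1.   ] y [0.998 0.063 0.001] z [ 0.063 -0.998 -0.01 ]
dworld [-0.0009  0.0154  0.0013] tool frac total [-0.0044  0.0004 -0.0617]
w8 1539 [0.05269938 0.07844402 0.1012487 ]
w9 1879 [0.0417914  0.06747573 0.09060532]
w10 1869 [0.03690066 0.0625434  0.08567908]
```

The sleeve is back 15.5 mm, at the stop (12 N). I'll lift along the arc, keeping the pull on.

{"api": "drive_tool", "payload": {"commands": [[[-0.012,0,0.0003,0],[-0.018,0,0.0005,0],[-0.024,0,0.0013,0],[-0.024,0,0.002,0],[-0.024,0,0.0028,0],[-0.024,0,0.0035,0],[0,0,0,0],[0,0,0,0]]]}}

```text
time: 15.9
tool_pos: [0.5495, 0.0575, 0.1406]
ee_rot: [3.066, 1.561, 1.559]
wrist_force: [3.6, 12.0, -3.2]
width: 0.0311
```

```bash
python3 - <<'E'
from h import *
need([.5485,.0755,.111])
s=snap('scene','s11')
a=cv2.imread('pics/s11.png')[130:290,170:370]
cv2.imwrite('pics/s11z.png',cv2.resize(a,None,fx=3.5,fy=3.5,interpolation=cv2.INTER_CUBIC))
E
```

```text
t 15.9 tcp [0.5495 0.0575 0.1406] w 0.0311 F [ 3.6 12.  -3.2] j [-0.    0.11  1.47  0.01  1.56 -0.07]
axes x [ 0.    0.01 -1.  ] y [0.998 0.064 0.001] z [ 0.064 -0.998 -0.01 ]
dworld [-0.001   0.018  -0.0296] tool frac total [ 0.119   0.0004 -0.0709]
```

View pics/s11z.png

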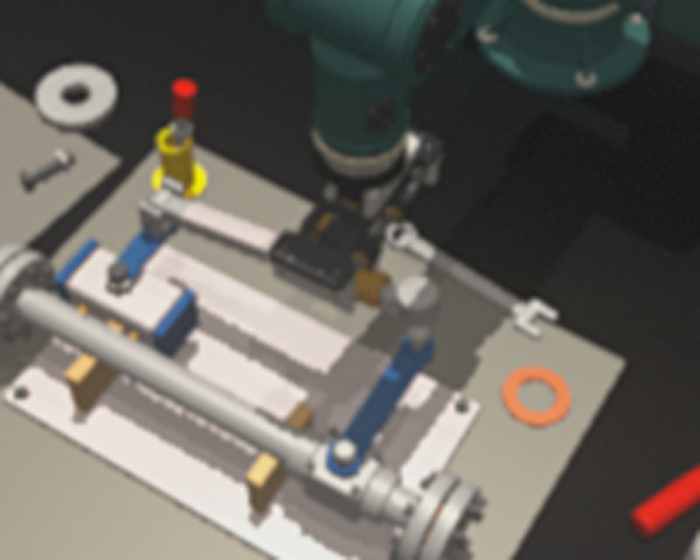

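The socket has come off the ball. I'll carry on up the arc.

{"api": "drive_tool", "payload": {"commands": [[[-0.024,0,0.0037,0],[-0.024,0,0.0044,0],[-0.024,0,0.005,0],[-0.024,0,0.006,0],[-0.024,0,0.0067,0],[-0.024,0,0.0073,0],[-0.024,0,0.008,0],[-0.012,0,0.004,0],[0,0,0,0],[0,0,0,0],[0,0,0,0]]]}}

```text
time: 17.05
tool_pos: [0.5501, 0.0463, 0.1856]
ee_rot: [3.101, 1.561, 1.594]
wrist_force: [2.0, 11.3, -2.5]
width: 0.0318
```

```bash
python3 - <<'E'
from h import *
need([.5485,.0755,.111])
s=snap('scene','s12');t=snap('top','t12')
a=cv2.imread('pics/s12.png')[130:290,170:370]
cv2.imwrite('pics/s12z.png',cv2.resize(a,None,fx=3.5,fy=3.5,interpolation=cv2.INTER_CUBIC))
for n in ['s12','t12']:
    s=dict(np.load(n+'.npz'))
    vv,uu=np.mgrid[0:384,0:512]; P=world(s,uu.ravel(),vv.ravel())
    m=(abs(P[:,0]-.545)<.03)&(P[:,1]>.075)&(P[:,1]<.14)&(P[:,2]>.16)
    Q=P[m]; print(n,m.sum(),Q.mean(0),Q.min(0),Q.max(0))
    for y in np.arange(.077,.14,.006):
        q=Q[abs(Q[:,1]-y)<.003]; print(round(y,3),len(q),q[:,2].max().round(3) if len(q) else '')
    m=(abs(P[:,0]-.557)<.02)&(P[:,1]>-.13)&(P[:,1]<-.03)&(P[:,2]>.12)&(P[:,2]<.22); Q=P[m]
    if m.sum()>10: print('bar slope',m.sum(),np.polyfit(Q[:,1],Q[:,2],1))
E
```

```text
t 17.05 tcp [0.5501 0.0463 0.1856] w 0.0318 F [ 2.  11.3 -2.5] j [-0.03  0.1   1.4   0.01  1.65 -0.09]
axes x [-0.    0.01 -1.  ] y [0.998 0.064 0.   ] z [ 0.064 -0.998 -0.01 ]
dworld [-0.0016  0.0292 -0.0746] tool frac total [ 0.2995  0.0009 -0.114 ]
s12 927 [0.55124281 0.09356028 0.44824195] [0.51509834 0.0750097  0.20273954] [0.57497528 0.12525636 0.5808416 ]
0.077 261 0.577
0.083 62 0.58
0.089 67 0.581
0.095 89 0.581
0.101 307 0.579
0.107 68 0.555
0.113 33 0.252
0.119 32 0.252
0.125 8 0.232
0.131 0 
0.137 0 
bar slope 201 [0.33568231 0.19128556]
t12 525 [0.54290535 0.08839947 0.54932022] [0.51505504 0.07503348 0.22487828] [0.57490607 0.12298305 0.58262042]
0.077 97 0.58
0.083 137 0.581
0.089 115 0.581
0.095 118 0.583
0.101 38 0.576
0.107 8 0.251
0.113 5 0.248
0.119 5 0.241
0.125 2 0.23
0.131 0 
0.137 0 
bar slope 297 [0.37164904 0.19844687]
```

View pics/s12z.png

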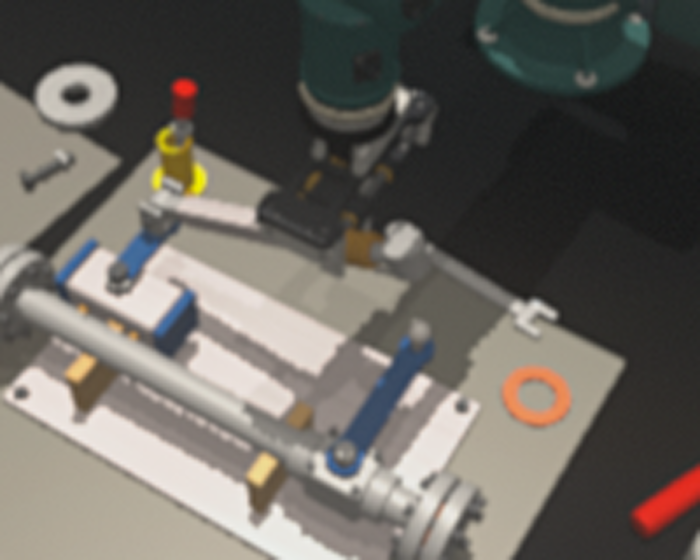

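{"api": "drive_tool", "payload": {"commands": [[[-0.016,0,0.006,0],[0,0,0,0],[0,0,0,0],[0,0,0,0],[0,0,0,0],[0,0,0,0],[0,0,0,0],[0,0,0,0],[0,0,0,0]]]}}

```text
time: 18.05
tool_pos: [0.5502, 0.0448, 0.1896]
ee_rot: [3.095, 1.561, 1.589]
wrist_force: [2.9, 10.8, -2.3]
width: 0.0314
```

```bash
python3 - <<'E'
from h import *
need([.5485,.0755,.111])
s=snap('scene','s13')
a=cv2.imread('pics/s13.png');b=cv2.imread('pics/scene0.png')
cv2.imwrite('pics/s13c.png',np.hstack([cv2.resize(x[120:300,110:410],None,fx=1.33,fy=1.33) for x in (b,a)]))
need([.5485,.0755,.111]); print(robot.get_obs()['qvel'].round(4))
E
```

```text
t 18.05 tcp [0.5502 0.0448 0.1896] w 0.0314 F [ 2.9 10.8 -2.3] j [-0.03  0.09  1.39  0.01  1.65 -0.09]
axes x [-0.    0.01 -1.  ] y [0.998 0.064 0.   ] z [ 0.064 -0.998 -0.01 ]
dworld [-0.0017  0.0307 -0.0786] tool frac total [ 0.3158  0.0009 -0.1198]
t 18.1 tcp [0.5502 0.0449 0.1896] w 0.0313 F [ 2.2 11.2 -2.6] j [-0.03  0.09  1.39  0.01  1.65 -0.09]
axes x [-0.    0.01 -1.  ] y [0.998 0.064 0.   ] z [ 0.064 -0.998 -0.01 ]
dworld [-0.0017  0.0306 -0.0786] tool frac total [ 0.3157  0.0009 -0.1196]
[ 0.0013 -0.001  -0.0017 -0.0002 -0.0016 -0.0006]
```

View pics/s13c.png

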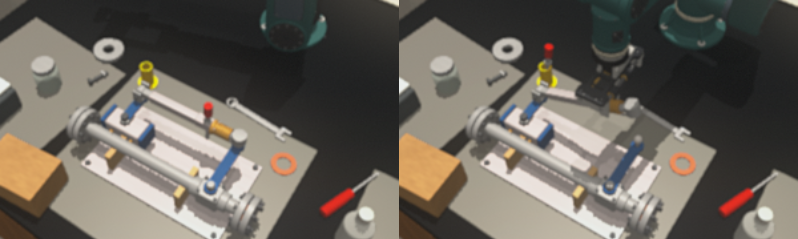

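The link is held raised and steady, the pin is in the cup, and the bystanders are where they were. Handing in.

```bash
python3 -c "
from bench import robot
print(robot.close_job())"
```

```text
the job is handed in; nothing more can be done
None
```

I moved the pin to the cup, pulled the sleeve back to its stop, and lifted the link off the ball. I handed the job in at about 18 s of the 53 s allowed, still holding the link; handing in gave no verdict.

**Last checks:**
- **Sleeve:** it came back about 15.5 mm, with the force reading 12 N as the spring should give at the stop.
- **Link:** the bar's slope put the socket 93–97 mm above the ball, and I raised it about another 5 mm after that. The gripper was still closed on the sleeve (31 mm opening) and the joint speeds were about zero.
- **Bystanders:** in the scene view, the ones in frame showed no visible shift when I compared start and end. I did not measure them.

**One thing not as planned:** the pin does not stand quite straight. After I let go, it tilted in the cup by up to about 0.18 rad by my estimate. The bore stops it at about 0.24 rad, and the limit is 0.30. The tip cannot be more than 8 mm off the cup's axis (limit 14 mm). I did not measure its tip directly.

The scene camera read about 4–7 mm further in x than the top and wrist cameras. I used the top and wrist values, and both grasps and the fit in the cup came out right.

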